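# Rock the herb mill's gear knob into mesh and lock it

### The job

Put the herb mill into low gear: swing the lock latch out from under the black gear knob, then grip the knob and ease it down gently while rocking the spindle to and fro, until you feel the hidden teeth drop into mesh and the knob goes fully home. Never force tooth against tooth (some 5 N on the teeth is plenty) and do not wrench the knob round once they are in mesh, because the driven gear is braked. Then swing the latch fully back, over the knob's flange, let go, and leave the things round about where they are.

Things in the scene. Friction and masses are not known exactly. Their poses are not given: they have to be found in the camera images.
- mill: Fixed bench herb mill: grey base 226 x 156 mm; cream gear case 120 x 144 mm, lid 92 mm above the table; behind it drum, motor and steel hopper (rim 136 mm high, 76 mm wide, centred 104 mm behind the knob's axis). Origin at table height under the knob's axis; x from the mill's front back to the motor, -y to its chute, y to its latch, z up.
- spindle: Spindle with its black ribbed gear knob, 40 mm wide and 36 mm tall, on a steel flange 68 mm wide and 4.5 mm thick. Turns about the mill's z without end, with little drag, and slides along it. Origin on the axis, at table height in neutral, 18 mm below it when home; flange top 124 mm, knob top 160 mm above this origin. Six teeth, 60 degrees apart, hidden in the case.
- knob_grip (a point): Point on the knob's axis where the TCP goes to grip it from above: 23 mm over the flange's top, 13 mm below the knob's top (147 mm above the table in neutral, 129 mm when home). Moves with the knob.
- gear_knob (a joint): How far the gear knob is pushed down, m: 0 neutral (up), 0.018 home (hard stop). Stays where it is left; sliding it takes about 10 N, more when fast. With the latch in, the flange meets the latch plate at 0.0075. With the latch out, tooth crests meet somewhere between 0.008 and 0.013 (the driven shaft has end float, different at every start) unless teeth and gaps are in line.
- driven_gear: Driven gear inside the case, out of sight, origin on the knob's axis. Its six teeth differ in angle at every start and this pose does not tell it; at first they are never in line to mesh, but turning the knob 0.53 rad or less, one way or the other, brings them so. It is braked and does not turn. More than 16 N between its teeth and the spindle's, by pressing or turning, damages them.
- tooth_line (a point): Point on the axis inside the case near where the crests meet. The driven teeth yield down on a spring: 2 N at first touch, 3 N more per mm, bottoming rigidly after 3 mm, at 11 N. Rocking the knob under this light push, the teeth spring up into the gaps when in line and the push drops to the knob's own drag; the knob then has about 0.15 rad of play before its teeth stand hard on the driven ones.
- latch (a joint): Swing of the lock latch, rad: 0 in, against its stop (nose under the flange in neutral, over it when the knob is home); grows anticlockwise seen from above to 1.25, fully out. Nose clear of the flange beyond 0.8. Stays where it is left (drag 0.06 N m). It cannot swing in while the knob is part way down.
- latch_pivot (a point): The latch's upright pivot, 62 mm from the knob's axis on the mill's y side, at the top of the 4 mm thick latch plate, 112 mm above the table. The nose reaches 36 mm from it towards the knob when in.
- latch_grip (a point): Point on the axis of the latch's red upright grip (14 mm wide, 30 mm tall, standing on the latch plate), 134 mm above the table, 8 mm below the grip's top: the TCP can pinch it here from above. It circles the pivot at 43 mm: when in it stands straight out from the knob (mill y), when out round towards the mill's front (-x).
- catch_dish: White porcelain dish, 66 mm wide, 20 mm tall, under the mill's chute. Bystander; origin at the centre of its underside.
- tincture_bottle: Small dark bottle, 28 mm wide, 69 mm tall. Bystander; origin at the centre of its underside.
- herb_packet: Brown paper packet tied with string, 63 x 78 x 48 mm. Bystander; origin at the centre of its underside.
- mortar: Small bronze mortar, 56 mm wide, 55 mm tall. Bystander; origin at the centre of its underside.
- string_spool: Spool of white string, 41 mm wide, 45 mm tall. Bystander; origin at the centre of its underside.

How it is judged (in metres and radians):
On the way, in this order (a step that is already met when the one before it is completed fails the run):
1. the latch is swung out, clear of the knob's flange (value of joint latch above 0.8 rad), for 0.1 s.
2. the teeth are in mesh and the knob is home (value of joint gear_knob above 0.0165 m), for 0.2 s.
At the end, for the whole second after the job is handed in: The gear knob is home (pushed down at least 16.5 of its 18 mm), the latch is swung back in over its flange (less than 0.15 rad from its stop), and the spindle stands still (value of joint gear_knob above 0.0165 m and value of joint latch below 0.15 rad and angular speed of spindle below 0.1 rad/s); the robot touches nothing.
It fails at once if the teeth are pressed together with more than 16 N (contact force between spindle and driven_gear above 16 N).
It fails at once if one of the things round the mill is shifted by more than 4 cm (distance of any of catch_dish, tincture_bottle, herb_packet, mortar, string_spool from where it was at the start of the episode above 0.04 m).
It also fails if it takes over 72 s, if anything falls off the work surface, if the arm or the gripper's body presses on something with over 40 N, if the wrist force passes 120 N, or if a joint passes its speed limit or range.

### The arm

A 6-joint arm with a two-finger parallel gripper is mounted at the origin on a cart in front of the work surface, level with it; the furniture and walls round the work are solid. World frame = base frame: x ahead of the robot, y to its left, z up, the work surface at z = 0. Lengths are in mm, angles in rad, forces in N, time in s.
With the tool pointing down it reaches from about 275 to 750 mm from the base axis. Payload 10.2 kg.
Tool frame: the origin (TCP) lies between the finger pads, 19 mm behind the fingertips; this is the grasp point; z points along the fingers, y is the line along which they close (so a half turn about z gives the same grasp; the last joint's range is limited). The gripper opens to 85 mm and grips with 20 to 120 N. Pads are 22 mm wide; open, the fingers measure 114 mm over their backs; the gripper's body (76 mm by 85 mm) begins 54 mm behind the grasp point. The pads swing forward as they close: fully open they stand 13 mm farther back than shut.
Start: joints at [-1.495, 0.313, 1.498, -0, 1.331, -0.223], TCP at [154.533, -501.748, 249.994] pointing down, gripper open.
Joint ranges: [-2.94, 2.94], [-0.97, 2.17], [0.19, 2.56], [-1.23, 4.37], [0.02, 3.11], [-2.88, 2.88]. Speed limits (rad/s): [2.39, 2.39, 3.01, 3.14, 3.14, 3.14].

### API

Orientations are given as a unit quaternion [w, x, y, z].
In Python, from rig import * gives the robot as it stands.
- The arm moves only by the tool step_arm, never from a script. Its argument "commands" is text: rows parted by semicolons, each of 7 numbers parted by spaces: the opening, from 0 (shut) to 1 (fully open), then the shift along the tool's x, y, z in cm, then the turn, a rotation vector about the tool's x, y, z in rad. In form: hand x y z rx ry rz; .... A call has 1 to 20 rows; each row is the pose to reach, as a shift and turn from the pose commanded when the call began, along the tool's axes at that moment; what a row does not reach only later rows make up. A row lasts 1/12 s, in which the tool goes at most 41.7 mm and 7.16 degrees, less where a joint would pass 70% of its speed; a pose out of reach is approached as far as the arm can. A call with a gripper value outside its range is refused whole. The fingers move at their own pace and stop on an object; "newtons" is the grip in N (left out, the last holds). Time passes only in rows, so rows that repeat a pose let the fingers close. It gives the time, the measured TCP pose, the force, the opening and the grip force at its end, in the units of the state.
- sense(): the state, without advancing time (a new reading comes with each control period).
- capture(name): name is "scene" or "top" or "wrist"; returns the picture (384x512x3 uint8, red, green, blue); there is no depth.
- camera_model(name): a dict with "mtx" (3x3 intrinsics, pixels), "k1" (the pictures are not rectified: a ray, as slopes to the right and down, at radius r is drawn at 1 + k1 r^2 times it, then the intrinsics apply), "eye" and "rotation" of the camera in the world. Camera axes: x right, y down, z forward; pixel columns grow to the right and rows downward; lengths in mm; the calibration is good to about 2 mm. A picture is of the moment at which its call begins: read the wrist's pose just before it. camera_model takes no time and is no camera call; for the wrist camera it gives the pose at the moment of the call.
- finish_job(): hands the job in; it is judged then, once.
Trained networks look in the newest picture that a camera, given by its name, has taken for a name from the list of things; names that differ only in an ending like _2 or _b are one class to them, and where a whole thing is asked for, a point or a joint stands for the part that bears it (a point fixed in the world has none). Each returns a list of dicts, best first, with "score" (0 to 1); they miss things now and then, are a little off and sometimes report something else, mostly with a low value. They report only what shows in the picture. A call takes as long as a camera call.
- search_frame(camera, label): "rect" ([centre column, centre row, width, height] in pixels, round what is visible of it).
- trace(camera, label): "mask" (384x512 bool, what is visible of it) and "rect" ([centre column, centre row, width, height] in pixels, round what is visible of it).
- spot_point(camera, label): "xy" ([column, row] in pixels: a listed point, or the origin of a listed thing).
The state is a dict: "time_s": time; "joints": joint angles; "dq": joint speeds; "tau": joint torques, N m; "eef_pos": TCP position; "ee_rot": TCP orientation; "force": force on the tool from outside, world axes, zero at the start; "wrist_torque": the same for the moment, N m; "grip_width": opening from 0.0 (shut) to 1.0 (fully open); "grip_force": force on a finger pad.
Only numpy, scipy, OpenCV 4.12 (cv2) and the standard library are available. Lean on these libraries where they do the work, as an engineer would, in place of code of your own. Each camera call takes 0.05 s, during which the arm holds its last target. There are 200 camera calls.

## Working session

There is one attempt and no reset: what is moved stays moved. The work goes in short steps, Python scripts to look and compute and a tool call to move; the robot and the scene stay as the last step left them, time stands still between calls to the robot, and variables do not carry over. Pictures are saved under pics/ and viewed, at most 10 in all, crops included, and the job is handed in when it is done.

Besides the shell and the picture viewer there is one more tool, called after ">>>" as name(argument=value, ...) on one line, values as JSON. step_arm: Moves the arm, as the interface text tells. Its arguments: {"type":"object","properties":{"commands":{"type":"string"},"newtons":{"type":"number"}},"required":["commands"]}

```bash
mkdir -p pics; cat > h.py <<'E'
from rig import *
import numpy as np, cv2
from scipy.spatial.transform import Rotation as R
def ray(cm,px):
    m=np.array(cm["mtx"]);k=cm["k1"]
    d=np.array([(px[0]-m[0,2])/m[0,0],(px[1]-m[1,2])/m[1,1]]);u=d.copy()
    for _ in range(20): u=d/(1+k*(u@u))
    return np.array(cm["eye"],float),np.array(cm["rotation"],float)@np.array([u[0],u[1],1])
def atz(cm,px,z):
    e,d=ray(cm,px);return e+d*(z-e[2])/d[2]
def save(n,im): cv2.imwrite("pics/"+n,im[:,:,::-1])
def rot(): 
    q=sense()["ee_rot"];return R.from_quat([q[1],q[2],q[3],q[0]])
E
python3 - <<'E'
from h import *
s=sense();print(s["eef_pos"],s["ee_rot"],rot().as_matrix().round(3).tolist(),s["force"])
ims=[]
Z={"knob_grip":147,"latch_pivot":112,"latch_grip":134,"mill":0,"catch_dish":0,"tincture_bottle":0,"herb_packet":0,"mortar":0,"string_spool":0}
for c in ["scene","top"]:
    im=capture(c);ims.append(im);cm=camera_model(c);print(c,np.round(cm["eye"]))
    for l,z in Z.items():
        for r in spot_point(c,l)[:2]: print(l,round(r["score"],2),np.round(r["xy"]),atz(cm,r["xy"],z).round(1))
save("scene.png",ims[0]);save("top.png",ims[1])
E
```

```text
[ 154.49686237 -501.51526377  249.44172417] [-6.30976090e-04  9.88863116e-01  1.48826537e-01  4.40691393e-05] [[0.956, 0.294, -0.0], [0.294, -0.956, 0.001], [0.0, -0.001, -1.0]] [ 0.10315746  0.24130295 -0.09943246]
scene [ 80. 918. 864.]Traceback (most recent call last):
  File "<stdin>", line 8, in <module>
  File "h.py", line 10, in atz
    e,d=ray(cm,px);return e+d*(z-e[2])/d[2]
        ~~~^^^^^^^
  File "h.py", line 8, in ray
    return np.array(cm["eye"],float),np.array(cm["rotation"],float)@np.array([u[0],u[1],1])
                                     ~~~~~~~~~~~~~~~~~~~~~~~~~~~~~~^~~~~~~~~~~~~~~~~~~~~~~~
ValueError: matmul: Input operand 1 has a mismatch in its core dimension 0, with gufunc signature (n?,k),(k,m?)->(n?,m?) (size 3 is different from 4)
```

```bash
python3 - <<'E'
s=open('h.py').read()
s=s.replace('np.array(cm["rotation"],float)@','R.from_quat(np.array(cm["rotation"],float)[[1,2,3,0]]).as_matrix()@')
open('h.py','w').write(s)
E
python3 - <<'E'
from h import *
ims=[]
Z={"knob_grip":147,"latch_pivot":112,"latch_grip":134,"mill":0,"catch_dish":0,"tincture_bottle":0,"herb_packet":0,"mortar":0,"string_spool":0}
for c in ["scene","top"]:
    im=capture(c);ims.append(im);cm=camera_model(c);print(c,np.round(cm["eye"]))
    for l,z in Z.items():
        for r in spot_point(c,l)[:2]: print(l,round(r["score"],2),np.round(r["xy"]),atz(cm,r["xy"],z).round(1))
save("scene.png",ims[0]);save("top.png",ims[1])
E
```

```text
scene [ 80. 918. 864.]
knob_grip 0.69 [278. 142.] [619.5 -91.4 147. ]
latch_pivot 0.61 [278. 169.] [576.2 -16.9 112. ]
latch_grip 0.55 [286. 170.] [5.423e+02 3.000e-01 1.340e+02]
mill 0.91 [273. 184.] [623.  -82.4  -0. ]
catch_dish 0.37 [204. 281.] [566.3 341.5   0. ]
catch_dish 0.2 [280. 167.] [ 649.9 -173.     0. ]
tincture_bottle 0.73 [255. 241.] [535.9 158.8   0. ]
herb_packet 0.8 [185. 238.] [697.6 250.4   0. ]
mortar 0.67 [276. 286.] [414.3 260.6   0. ]
string_spool 0.89 [203. 282.] [566.  344.6  -0. ]
top [ 262.  -51. 1257.]
knob_grip 0.92 [318. 212.] [622.2 -84.7 147. ]
latch_pivot 0.66 [295. 220.] [588.1 -35.2 112. ]
latch_grip 0.44 [280. 226.] [550.3  -4.7 134. ]
mill 0.9 [313. 220.] [638.  -84.5   0. ]
catch_dish 0.89 [335. 190.] [ 757.2 -117.3    0. ]
tincture_bottle 0.69 [224. 220.] [542.  166.1   0. ]
tincture_bottle 0.19 [308. 228.] [611.2 -77.5   0. ]
herb_packet 0.66 [219. 167.] [692.8 246.6   0. ]
mortar 0.85 [181. 243.] [429.8 256.7   0. ]
string_spool 0.5 [172. 191.] [567.2 349.5   0. ]
```

View pics/scene.png

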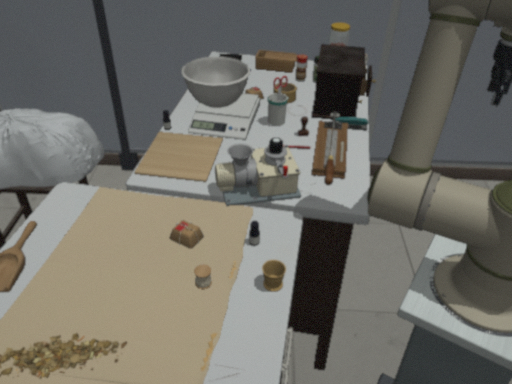

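View pics/top.png

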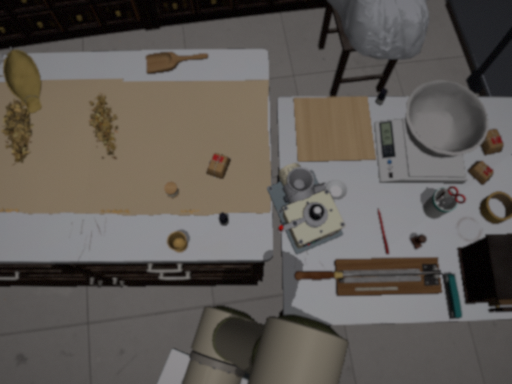

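The top view shows the knob at (316,212), the red grip at (281,228), the hopper at (298,181). The grip is about 107 mm from the knob, against a nominal 105, and the mill's x axis runs at about +42°. I'm moving to hover above the mill for a closer look with the wrist camera.

>>> step_arm(commands="1 55 -31 -8 0 0 -1.0;1 55 -31 -8 0 0 -1.0;1 55 -31 -8 0 0 -1.0;1 55 -31 -8 0 0 -1.0;1 55 -31 -8 0 0 -1.0;1 55 -31 -8 0 0 -1.0;1 55 -31 -8 0 0 -1.0;1 55 -31 -8 0 0 -2.0;1 55 -31 -8 0 0 -2.0;1 55 -31 -8 0 0 -2.0;1 55 -31 -8 0 0 -2.0;1 55 -31 -8 0 0 -2.0;1 55 -31 -8 0 0 -2.0;1 55 -31 -8 0 0 -2.0;1 55 -31 -8 0 0 -2.0;1 55 -31 -8 0 0 -2.0;1 55 -31 -8 0 0 -2.0;1 55 -31 -8 0 0 -2.0;1 55 -31 -8 0 0 -2.0;1 55 -31 -8 0 0 -2.0")

```text
time_s: 2.77
eef_pos: [588.3, -44.6, 330.1]
ee_rot: [-0.0, 0.411, 0.912, -0.0]
force: [-0.1, 0.5, 0.6]
grip_width: 1.0
grip_force: 0.0
```

```bash
cat >look.py <<'E'
from h import *
import sys
s=sense();print(s["time_s"],np.round(s["eef_pos"],1),rot().as_matrix().round(3).tolist(),np.round(s["force"],1),np.round(s["joints"],2))
cm=camera_model("wrist");im=capture("wrist")
for l,z in {"knob_grip":147,"latch_pivot":112,"latch_grip":134}.items():
    for r in spot_point("wrist",l)[:2]: print(l,round(r["score"],2),np.round(r["xy"],1),atz(cm,r["xy"],z).round(1))
save(sys.argv[1],im)
E
python3 look.py w1.png
```

```text
2.7667 [588.3 -44.6 330.1] [[-0.663, 0.749, -0.0], [0.749, 0.663, -0.0], [0.0, -0.0, -1.0]] [-0.1  0.5  0.6] [-0.27  0.42  1.14 -0.    1.58 -1.  ]
knob_grip 0.78 [253.5 214.8] [618.2 -81.9 147. ]
latch_pivot 0.94 [253.8 153.9] [577.5 -35.6 112. ]
latch_grip 0.87 [252.4 116.9] [548.   -4.4 134. ]
```

View pics/w1.png

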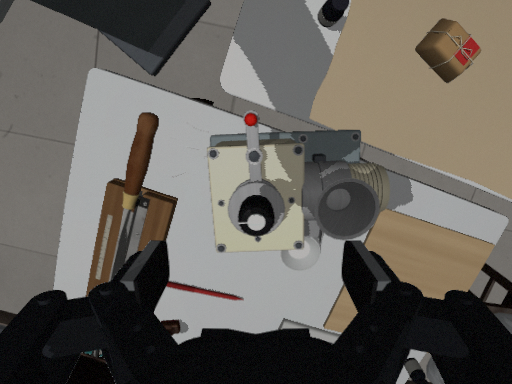

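The wrist picture matches: knob (254,215), pivot (254,154), grip (251,119). The pivot lies 61.6 mm from the knob and the grip 42.9 mm from the pivot, so tool x ≈ mill y and tool y ≈ mill x. Next I descend over the latch grip and pinch it.

>>> step_arm(commands="0.5 5.7 -0.35 8 0 0 0;0.5 5.7 -0.35 8 0 0 0;0.5 5.7 -0.35 8 0 0 0;0.5 5.7 -0.35 12 0 0 0;0.5 5.7 -0.35 15 0 0 0;0.5 5.7 -0.35 17 0 0 0;0.5 5.7 -0.35 18.2 0 0 0;0.5 5.7 -0.35 19.2 0 0 0;0.5 5.7 -0.35 19.2 0 0 0;0.5 5.7 -0.35 19.2 0 0 0;0 5.7 -0.35 19.2 0 0 0;0 5.7 -0.35 19.2 0 0 0;0 5.7 -0.35 19.2 0 0 0;0 5.7 -0.35 19.2 0 0 0;0 5.7 -0.35 19.2 0 0 0;0 5.7 -0.35 19.2 0 0 0", newtons=25)

```text
time_s: 4.3
eef_pos: [548.0, -4.0, 139.0]
ee_rot: [0.0, 0.409, 0.913, -0.001]
force: [-5.5, -4.4, 5.3]
grip_width: 0.15
grip_force: 25.5
```

>>> step_arm(commands="0 -0.03 -0.52 0 0 0 -0.12;0 -0.12 -1.02 0 0 0 -0.24;0 -0.28 -1.52 0 0 0 -0.36;0 -0.49 -1.99 0 0 0 -0.48;0 -0.75 -2.43 0 0 0 -0.6;0 -1.07 -2.84 0 0 0 -0.72;0 -1.43 -3.2 0 0 0 -0.84;0 -1.83 -3.52 0 0 0 -0.96;0 -2.27 -3.79 0 0 0 -1.08;0 -2.54 -3.93 0 0 0 -1.15;0 -2.54 -3.93 0 0 0 -1.15;0 -2.54 -3.93 0 0 0 -1.15")

```text
time_s: 5.3
eef_pos: [536.3, -49.8, 139.1]
ee_rot: [0.001, -0.153, 0.988, -0.001]
force: [-2.0, -8.0, 3.2]
grip_width: 0.146
grip_force: 25.4
```

>>> step_arm(commands="0.4 0 0 0 0 0 0;0.4 0 0 0 0 0 0;0.4 0 0 0 0 0 0;0.4 0 0 -4 0 0 0;0.4 0 0 -8 0 0 0;0.6 0 0 -12 0 0 0;1 -6.8 -5.5 -12 0 0 0.62;1 -6.8 -5.5 -12 0 0 0.62;1 -6.8 -5.5 -12 0 0 0.62;1 -6.8 -5.5 -12 0 0 0.62;1 -6.8 -5.5 -12 0 0 0.62;1 -6.8 -5.5 -12 0 0 0.62;1 -6.8 -5.5 -12 0 0 0.62")

```text
time_s: 6.38
eef_pos: [617.4, -80.1, 258.0]
ee_rot: [-0.0, 0.154, 0.988, 0.0]
force: [-0.8, -0.1, 0.5]
grip_width: 1.0
grip_force: 0.0
```

```bash
python3 look.py w2.png
```

```text
6.3833 [617.4 -80.1 258. ] [[-0.953, 0.304, -0.0], [0.304, 0.953, 0.0], [0.0, 0.0, -1.0]] [-0.8 -0.1  0.5] [-0.32  0.53  1.16  0.    1.45 -1.58]
knob_grip 0.71 [264.   85.1] [538.4 -48.8 147. ]
knob_grip 0.56 [251.1 201.1] [622.9 -86.2 147. ]
latch_pivot 0.87 [290.6 127.3] [578.5 -35.4 112. ]
latch_grip 0.69 [261.7  84.4] [536.8 -49.9 134. ]
```

View pics/w2.png

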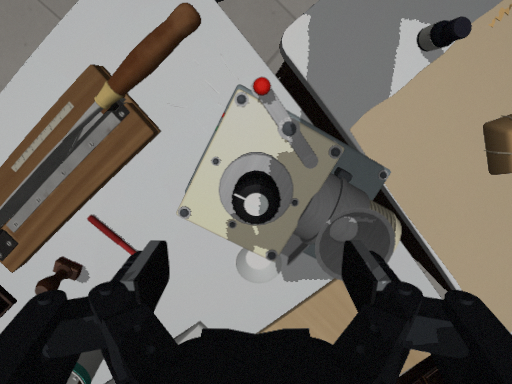

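The latch is out at about 1.17 rad: grip at (262,86), pivot at (290,128). I'll refine the knob centre from the cap and the flange.

```bash
python3 - <<'E'
from h import *
cm=camera_model("wrist")
print(atz(cm,(256.5,205.5),160),atz(cm,(256.5,188),124))
# flange extremes in image
for p in [(219,188),(294,188)]: print(p,atz(cm,p,124))
E
```

```text
[623.56318628 -81.92563513 160.        ] [619.78699697 -80.60445906 124.        ]
(219, 188) [ 609.47337623 -112.83251463  124.        ]
(294, 188) [630.09424411 -48.37747697 124.        ]
```

>>> step_arm(commands="1 -0.3 -0.08 4 0 0 0;1 -0.3 -0.08 7 0 0 0;1 -0.3 -0.08 9 0 0 0;1 -0.3 -0.08 10.4 0 0 0;1 -0.3 -0.08 11.1 0 0 0;1 -0.3 -0.08 11.1 0 0 0;0.3 -0.3 -0.08 11.1 0 0 0;0.3 -0.3 -0.08 11.1 0 0 0;0.3 -0.3 -0.08 11.1 0 0 0;0.3 -0.3 -0.08 11.1 0 0 0;0.3 -0.3 -0.08 11.1 0 0 0;0.3 -0.3 -0.08 11.1 0 0 0;0.3 -0.3 -0.08 11.1 0 0 0", newtons=50)

```text
time_s: 7.67
eef_pos: [620.6, -81.3, 148.1]
ee_rot: [0.001, 0.156, 0.988, 0.001]
force: [1.6, 4.7, 3.5]
grip_width: 0.453
grip_force: 50.1
```

>>> step_arm(commands="0.3 0 0 0.1 0 0 0;0.3 0 0 0.2 0 0 0;0.3 0 0 0.3 0 0 0;0.3 0 0 0.4 0 0 0;0.3 0 0 0.5 0 0 0;0.3 0 0 0.6 0 0 0;0.3 0 0 0.65 0 0 0;0.3 0 0 0.7 0 0 0;0.3 0 0 0.7 0 0 0;0.3 0 0 0.7 0 0 0")

```text
time_s: 8.5
eef_pos: [620.7, -81.3, 141.6]
ee_rot: [0.001, 0.156, 0.988, 0.0]
force: [0.6, 6.1, 6.6]
grip_width: 0.452
grip_force: 50.3
```

>>> step_arm(commands="0.3 0 0 0.03 0 0 0;0.3 0 0 0.06 0 0 0;0.3 0 0 0.09 0 0 0")

```text
time_s: 8.75
eef_pos: [620.7, -81.3, 140.8]
ee_rot: [0.001, 0.156, 0.988, 0.0]
force: [-0.0, 5.3, 8.0]
grip_width: 0.455
grip_force: 50.3
```

>>> step_arm(commands="0.3 0 0 0.03 0 0 0;0.3 0 0 0.06 0 0 0")

```text
time_s: 8.92
eef_pos: [620.7, -81.3, 140.2]
ee_rot: [0.001, 0.156, 0.988, 0.0]
force: [0.5, 5.1, 7.7]
grip_width: 0.456
grip_force: 50.3
```

>>> step_arm(commands="0.3 0 0 0.03 0 0 0;0.3 0 0 0.06 0 0 0")

```text
time_s: 9.08
eef_pos: [620.7, -81.4, 139.6]
ee_rot: [0.001, 0.156, 0.988, 0.0]
force: [-0.1, 6.1, 7.7]
grip_width: 0.456
grip_force: 50.3
```

>>> step_arm(commands="0.3 0 0 0.03 0 0 0;0.3 0 0 0.06 0 0 0")

```text
time_s: 9.25
eef_pos: [620.7, -81.3, 139.0]
ee_rot: [0.001, 0.156, 0.988, 0.0]
force: [0.2, 5.0, 6.7]
grip_width: 0.456
grip_force: 50.3
```

>>> step_arm(commands="0.3 0 0 0.03 0 0 0;0.3 0 0 0.06 0 0 0")

```text
time_s: 9.42
eef_pos: [620.7, -81.3, 138.4]
ee_rot: [0.001, 0.156, 0.988, 0.0]
force: [-0.2, 5.9, 7.4]
grip_width: 0.454
grip_force: 50.3
```

>>> step_arm(commands="0.3 0 0 0.03 0 0 0;0.3 0 0 0.06 0 0 0")

```text
time_s: 9.58
eef_pos: [620.7, -81.3, 137.8]
ee_rot: [0.001, 0.156, 0.988, 0.0]
force: [0.5, 4.8, 6.7]
grip_width: 0.449
grip_force: 50.3
```

>>> step_arm(commands="0.3 0 0 0.03 0 0 0;0.3 0 0 0.06 0 0 0")

```text
time_s: 9.75
eef_pos: [620.8, -81.4, 137.4]
ee_rot: [0.001, 0.156, 0.988, 0.0]
force: [-0.6, 5.5, 10.2]
grip_width: 0.452
grip_force: 50.4
```

>>> step_arm(commands="0.3 0 0 0.03 0 0 0;0.3 0 0 0.06 0 0 0")

```text
time_s: 9.92
eef_pos: [620.8, -81.4, 136.9]
ee_rot: [0.002, 0.156, 0.988, 0.0]
force: [-1.5, 5.7, 9.6]
grip_width: 0.45
grip_force: 50.5
```

```bash
cat > q.py <<'E'
from h import *
s=sense();print(np.round(s["force"],1),np.round(s["wrist_torque"],3),np.round(s["eef_pos"],1),round(float(s["joints"][5]),3),round(float(rot().as_euler("zyx")[0]),3))
E
python3 q.py
```

```text
[-1.5  5.7  9.6] [ 0.761  0.284 -0.059] [620.8 -81.4 136.9] -1.577 -2.829
```

>>> step_arm(commands="0.3 0 0 0.01 0 0 0.03;0.3 0 0 0.02 0 0 0.06")

```text
time_s: 10.08
eef_pos: [620.8, -81.3, 136.8]
ee_rot: [0.002, 0.186, 0.983, 0.0]
force: [-0.4, 6.8, 11.1]
grip_width: 0.458
grip_force: 50.7
```

```bash
python3 q.py
```

```text
[-0.4  6.8 11.1] [0.764 0.295 0.046] [620.8 -81.3 136.8] -1.515 -2.768
```

>>> step_arm(commands="0.3 0 0 0 0 0 0.03;0.3 0 0 0.01 0 0 0.06")

```text
time_s: 10.25
eef_pos: [620.8, -81.3, 136.8]
ee_rot: [0.002, 0.215, 0.977, 0.0]
force: [-1.1, 5.9, 10.5]
grip_width: 0.456
grip_force: 50.7
```

```bash
python3 q.py
```

```text
[-1.1  5.9 10.5] [0.778 0.256 0.076] [620.8 -81.3 136.8] -1.455 -2.708
```

>>> step_arm(commands="0.3 0 0 0 0 0 0.03;0.3 0 0 0.01 0 0 0.06")

```text
time_s: 10.42
eef_pos: [620.8, -81.3, 136.7]
ee_rot: [0.002, 0.244, 0.97, 0.001]
force: [-0.2, 6.7, 11.3]
grip_width: 0.457
grip_force: 50.8
```

```bash
python3 q.py
```

```text
[-0.2  6.7 11.3] [0.752 0.292 0.116] [620.8 -81.3 136.7] -1.395 -2.648
```

>>> step_arm(commands="0.3 0 0 0 0 0 0.03;0.3 0 0 0.01 0 0 0.06")

```text
time_s: 10.58
eef_pos: [620.8, -81.2, 136.7]
ee_rot: [0.002, 0.273, 0.962, 0.001]
force: [-0.6, 6.2, 10.8]
grip_width: 0.451
grip_force: 50.8
```

```bash
python3 q.py
```

```text
[-0.6  6.2 10.8] [0.803 0.213 0.131] [620.8 -81.2 136.7] -1.335 -2.588
```

>>> step_arm(commands="0.3 0 0 0 0 0 0.03;0.3 0 0 0.01 0 0 0.06")

```text
time_s: 10.75
eef_pos: [620.8, -81.2, 136.6]
ee_rot: [0.002, 0.302, 0.953, 0.001]
force: [-0.4, 6.2, 10.4]
grip_width: 0.455
grip_force: 50.8
```

```bash
python3 q.py
```

```text
[-0.4  6.2 10.4] [0.811 0.337 0.114] [620.8 -81.2 136.6] -1.275 -2.528
```

>>> step_arm(commands="0.3 0 0 0 0 0 0.03;0.3 0 0 0.01 0 0 0.06")

```text
time_s: 10.92
eef_pos: [620.8, -81.2, 136.5]
ee_rot: [0.002, 0.33, 0.944, 0.001]
force: [0.0, 6.1, 10.3]
grip_width: 0.452
grip_force: 50.8
```

```bash
python3 q.py
```

```text
[ 0.   6.1 10.3] [0.802 0.33  0.104] [620.8 -81.2 136.5] -1.215 -2.468
```

>>> step_arm(commands="0.3 0 0 0 0 0 0.03;0.3 0 0 0.005 0 0 0.06")

```text
time_s: 11.08
eef_pos: [620.8, -81.1, 136.2]
ee_rot: [0.001, 0.359, 0.934, 0.001]
force: [0.9, 6.7, 8.4]
grip_width: 0.451
grip_force: 50.6
```

```bash
python3 q.py
```

```text
[0.9 6.7 8.4] [0.801 0.153 0.088] [620.8 -81.1 136.2] -1.155 -2.408
```

>>> step_arm(commands="0.3 0 0 0 0 0 0.03;0.3 0 0 0.005 0 0 0.06")

```text
time_s: 11.25
eef_pos: [620.8, -81.1, 135.8]
ee_rot: [0.001, 0.386, 0.922, 0.001]
force: [1.4, 7.2, 7.5]
grip_width: 0.452
grip_force: 50.6
```

```bash
python3 q.py
```

```text
[1.4 7.2 7.5] [0.817 0.037 0.025] [620.8 -81.1 135.8] -1.095 -2.348
```

The push has dropped from 10.5 to 7.5 N and the knob sank by itself, so the teeth are in mesh. I'll stop rotating and ease it down.

>>> step_arm(commands="0.3 0 0 0.03 0 0 -0.02;0.3 0 0 0.06 0 0 -0.03")

```text
time_s: 11.42
eef_pos: [620.8, -81.1, 135.2]
ee_rot: [0.001, 0.372, 0.928, 0.001]
force: [1.1, 6.9, 8.3]
grip_width: 0.454
grip_force: 50.5
```

```bash
python3 q.py
```

```text
[1.1 6.9 8.3] [ 0.866  0.085 -0.014] [620.8 -81.1 135.2] -1.127 -2.38
```

>>> step_arm(commands="0.3 0 0 0.03 0 0 0;0.3 0 0 0.06 0 0 0;0.3 0 0 0.09 0 0 0")

```text
time_s: 11.67
eef_pos: [620.8, -81.1, 134.3]
ee_rot: [0.001, 0.372, 0.928, 0.001]
force: [1.1, 7.3, 7.7]
grip_width: 0.454
grip_force: 50.5
```

```bash
python3 q.py
```

```text
[1.1 7.3 7.7] [0.89  0.143 0.032] [620.8 -81.1 134.3] -1.127 -2.38
```

>>> step_arm(commands="0.3 0 0 0.03 0 0 0;0.3 0 0 0.06 0 0 0;0.3 0 0 0.09 0 0 0;0.3 0 0 0.12 0 0 0;0.3 0 0 0.15 0 0 0;0.3 0 0 0.18 0 0 0")

```text
time_s: 12.17
eef_pos: [620.8, -81.1, 132.5]
ee_rot: [0.001, 0.372, 0.928, 0.001]
force: [1.0, 5.7, 8.2]
grip_width: 0.454
grip_force: 50.5
```

>>> step_arm(commands="0.3 0 0 0.03 0 0 0;0.3 0 0 0.06 0 0 0;0.3 0 0 0.09 0 0 0;0.3 0 0 0.12 0 0 0;0.3 0 0 0.15 0 0 0;0.3 0 0 0.18 0 0 0")

```text
time_s: 12.67
eef_pos: [620.8, -81.1, 130.7]
ee_rot: [0.001, 0.372, 0.928, 0.001]
force: [0.9, 7.0, 7.8]
grip_width: 0.453
grip_force: 50.5
```

>>> step_arm(commands="0.3 0 0 0.03 0 0 0;0.3 0 0 0.06 0 0 0;0.3 0 0 0.09 0 0 0")

```text
time_s: 12.92
eef_pos: [620.9, -81.1, 130.3]
ee_rot: [0.001, 0.372, 0.928, 0.001]
force: [-1.0, 6.9, 13.3]
grip_width: 0.453
grip_force: 50.9
```

```bash
python3 q.py
```

```text
[-1.   6.9 13.3] [ 0.831  0.422 -0.006] [620.9 -81.1 130.3] -1.127 -2.38
```

>>> step_arm(commands="0.3 0 0 0.03 0 0 0;0.3 0 0 0.03 0 0 0;0.6 0 0 0.03 0 0 0;0.8 0 0 0.03 0 0 0;1 0 0 0.03 0 0 0;1 0 0 0.03 0 0 0;1 0 0 -3 0 0 0;1 0 0 -6 0 0 0;1 0 0 -10 0 0 0;0.6 0 0 -12 0 0 0")

```text
time_s: 13.75
eef_pos: [620.6, -82.4, 252.7]
ee_rot: [0.003, 0.372, 0.928, 0.0]
force: [0.8, -0.6, 1.2]
grip_width: 0.884
grip_force: 0.0
```

>>> step_arm(commands="0.5 8.2 -3.5 0 0 0 -1.1;0.5 8.2 -3.5 0 0 0 -1.1;0.5 8.2 -3.5 0 0 0 -1.1;0.5 8.2 -3.5 0 0 0 -1.1;0.5 8.2 -3.5 0 0 0 -1.1;0.5 8.2 -3.5 0 0 0 -1.1;0.5 8.2 -3.5 0 0 0 -1.1;0.5 8.2 -3.5 0 0 0 -1.1;0.5 8.2 -3.5 0 0 0 -1.1;0.5 8.2 -3.5 0 0 0 -1.1;0.5 8.2 -3.5 0 0 0 -1.1")

```text
time_s: 14.67
eef_pos: [536.5, -50.8, 248.0]
ee_rot: [-0.0, -0.166, 0.986, -0.0]
force: [-0.9, 0.8, -0.0]
grip_width: 0.499
grip_force: 0.0
```

```bash
python3 look.py w3.png
```

```text
14.6667 [536.5 -50.8 248. ] [[-0.945, -0.328, -0.0], [-0.328, 0.945, -0.0], [0.0, 0.0, -1.0]] [-0.9  0.8 -0. ] [-0.31  0.35  1.46 -0.    1.34 -2.22]
latch_pivot 0.6 [257.1 229.9] [577.4 -35.6 112. ]
latch_grip 0.85 [259.7 193.3] [536.1 -47.8 134. ]
```

View pics/w3.png

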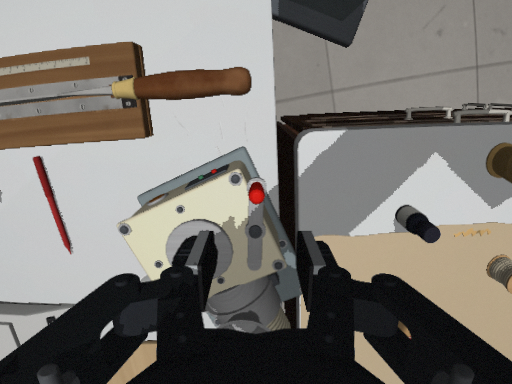

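The latch grip is at (258,193), as left. Next I descend, pinch it and swing it in.

>>> step_arm(commands="0.4 0 0.1 4 0 0 0;0.4 0 0.1 7 0 0 0;0.4 0 0.1 9 0 0 0;0.4 0 0.1 10.2 0 0 0;0.4 0 0.1 10.9 0 0 0;0.4 0 0.1 10.9 0 0 0;0 0 0.1 10.9 0 0 0;0 0 0.1 10.9 0 0 0;0 0 0.1 10.9 0 0 0;0 0 0.1 10.9 0 0 0;0 0 0.1 10.9 0 0 0;0 0 0.1 10.9 0 0 0", newtons=25)

```text
time_s: 15.87
eef_pos: [536.6, -49.9, 140.0]
ee_rot: [0.001, -0.168, 0.986, -0.0]
force: [-0.7, 1.1, 6.2]
grip_width: 0.149
grip_force: 25.9
```

>>> step_arm(commands="0 -0.03 0.52 0 0 0 0.12;0 -0.12 1.02 0 0 0 0.24;0 -0.28 1.52 0 0 0 0.36;0 -0.49 1.99 0 0 0 0.48;0 -0.75 2.43 0 0 0 0.6;0 -1.07 2.84 0 0 0 0.72;0 -1.43 3.2 0 0 0 0.84;0 -1.83 3.52 0 0 0 0.96;0 -2.27 3.79 0 0 0 1.08;0 -2.54 3.93 0 0 0 1.15;0 -2.62 3.96 0 0 0 1.17;0 -2.62 3.96 0 0 0 1.17")

```text
time_s: 16.87
eef_pos: [548.3, -4.6, 140.0]
ee_rot: [0.001, 0.405, 0.915, -0.001]
force: [-1.3, -4.9, 6.1]
grip_width: 0.146
grip_force: 26.0
```

>>> step_arm(commands="0 0 0.1 0 0 0 0.02;0 0 0.2 0 0 0 0.04;0 0 0.2 0 0 0 0.04")

```text
time_s: 17.12
eef_pos: [548.8, -4.3, 139.9]
ee_rot: [0.0, 0.423, 0.906, -0.002]
force: [-7.8, -11.2, 8.2]
grip_width: 0.15
grip_force: 26.4
```

>>> step_arm(commands="0.4 0 0 0 0 0 0;0.4 0 0 0 0 0 0;0.4 0 0 0 0 0 0;0.4 0 0 -4 0 0 0;0.4 0 0 -8 0 0 0;0.4 0 0 -12 0 0 0;0.4 -4 3 -16 0 0 0;0.4 -6 4 -20 0 0 0;0.4 -6 4 -20 0 0 0;0.4 -6 4 -20 0 0 0")

```text
time_s: 17.95
eef_pos: [620.9, -23.5, 342.8]
ee_rot: [0.003, 0.423, 0.906, 0.001]
force: [-1.2, 0.0, 0.3]
grip_width: 0.398
grip_force: 0.0
```

```bash
python3 look.py w4.png; python3 - <<'E'
from h import *
capture("top");cm=camera_model("top")
for l in ["catch_dish","tincture_bottle","herb_packet","mortar","string_spool"]:
    for r in spot_point("top",l)[:1]: print(l,round(r["score"],2),atz(cm,r["xy"],0).round(1))
E
```

```text
17.95 [620.9 -23.5 342.8] [[-0.642, 0.766, 0.007], [0.766, 0.643, -0.001], [-0.006, 0.004, -1.0]] [-1.2  0.   0.3] [-0.23  0.5   1.    0.    1.64 -0.92]
knob_grip 0.95 [224.4 206.3] [622.3 -79.1 147. ]
latch_pivot 0.77 [221.6 147.8] [579.1 -35.2 112. ]
latch_grip 0.98 [214.1 111.5] [547.9  -5.2 134. ]
catch_dish 0.72 [ 753.3 -102.9    0. ]
herb_packet 0.97 [693.3 249.9   0. ]
mortar 0.76 [432. 261.   0.]
string_spool 0.66 [564.3 340.9   0. ]
```

View pics/w4.png

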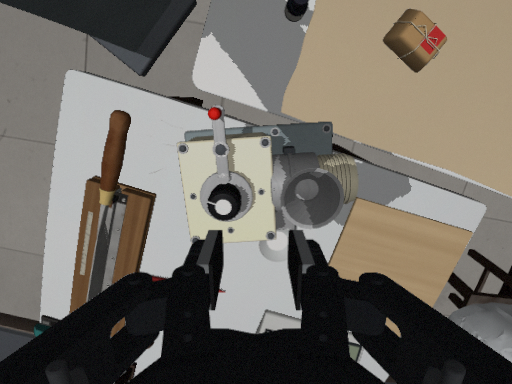

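The latch grip is at (215,114), the nose now lies over the flange, and the push met the stop. The bystanders that were found haven't moved beyond detection error (the top view missed the bottle), and the gripper is clear.

```bash
python3 -c "
from rig import *
print(finish_job())"
```

```text
the job is handed in; nothing more can be done
None
```

The job is handed in, with no verdict returned: the teeth meshed, the knob went fully home against its stop, the latch is back over the flange, and nothing round about was seen to move, though the tincture bottle's position was not re-measured.

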